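# Scrape the brass chips off the dressing plate

### The job

Take the wooden scraper block by its upright rib, stand its rubber foot on the grey plate and use it to wipe the three brass chips off the plate into the blue trough along its edge. Then stand the scraper block upright on the bench, clear of the plate and trough, and let go. Do not touch the chips with the fingers, and leave the pine offcut, the white pot and the red bottle where they are.

Things in the scene. Friction and masses are not known exactly. Their poses are not given: they have to be found in the camera images.
- dressing_plate: fixed flat plate, grey top on a plywood base, 170 (x) x 200 (y) mm, top 30 mm above the bench, no rim; an open blue trough joins its -y edge (at y = -100 mm) without a gap: wipe towards -y. Origin on the bench under the plate's centre, z up. Turned up to 20 degrees from the world axes
- plate_top (a point): centre of the grey plate's top face, 30 mm above the bench, axes as dressing_plate. At the start the chips' centres lie on the plate between x = -46 and +46 mm and between y = -60 and +30 mm from here
- trough_floor (a point): centre of the blue trough's floor, 6 mm above the bench, axes as dressing_plate; inside, the trough measures 162 (x) x 51 (y) mm; its walls rise to 24 mm above the bench, 6 mm lower than the plate's top
- scraper_block: loose beech scraper block with black rubber foot, 140 (x) x 28 (y) mm, 22 mm high, with an upright rib on top to grip, 80 (x) x 18 (y) mm, from 22 to 62 mm height, centred: fingers close along y. Origin at the centre of the foot's underside, z up. About 160 g. Stands on the bench left or right of the plate, its length within 35 degrees of world x
- chip_0: loose sawn brass offcut (block), 16 x 12 x 9 mm (x, y, z), about 13 g, lying flat on the grey plate at the start, 5 mm or more clear of the other chips; origin at the centre of its underside, z up
- chip_1: loose sawn brass offcut (long), 20 x 10 x 8 mm (x, y, z), about 13 g, lying flat on the grey plate at the start, 5 mm or more clear of the other chips; origin at the centre of its underside, z up
- chip_2: loose sawn brass offcut (square), 14 x 14 x 9 mm (x, y, z), about 13 g, lying flat on the grey plate at the start, 5 mm or more clear of the other chips; origin at the centre of its underside, z up
- pine_offcut: plain pine offcut, a flat bar 33 (x) x 127 (y) x 20 mm, no rib, lying on the bench at the other side of the plate: bystander, not the scraper; origin at the centre of its underside
- flux_pot: small white pot with black ribbed cap, 49 mm across, 48 mm high, standing behind the plate: bystander; origin at the centre of its underside
- red_bottle: small red bottle with white nozzle, 28 mm across, 75 mm high, standing behind the plate: bystander; origin at the centre of its underside

How it is judged:
By the outcome, as a careful person would: the job done as asked, in the order asked, and still so for the second after the job is handed in, with the robot touching nothing.
It also fails if it takes over 50 s, if anything falls off the work surface, if the arm or the gripper's body presses on something with over 40 N, if the wrist force passes 120 N, or if a joint passes its speed limit or range.

### The arm

A 6-joint arm with a two-finger parallel gripper is mounted at the origin on a cart in front of the work surface, level with it; the furniture and walls round the work are solid. World frame = base frame: x ahead of the robot, y to its left, z up, the work surface at z = 0. Lengths are in mm, angles in rad, forces in N, time in s.
With the tool pointing down it reaches from about 300 to 775 mm from the base axis. Payload 14.6 kg.
Tool frame: the origin (TCP) lies on the front face of the gripper's body, between the roots of the fingers; the fingertips stand 73 mm ahead of it and the grasp point (between the pads) lies 54 mm ahead of it (tcp_to_grasp is the distance from the TCP to the grasp point, in mm); z points along the fingers, y is the line along which they close (so a half turn about z gives the same grasp; the last joint's range is limited). The gripper opens to 85 mm and grips with 20 to 120 N. Pads are 22 mm wide; open, the fingers measure 114 mm over their backs; the gripper's body (76 mm by 85 mm) begins 54 mm behind the grasp point. The pads swing forward as they close: fully open they stand 13 mm farther back than shut.
Start: joints at [1.238, 0.3, 1.521, -0, 1.321, -0.067], TCP at [144.473, 530.677, 303.881] pointing down, gripper open.
Joint ranges: [-3.03, 3.03], [-0.79, 2.21], [0.23, 2.52], [-1.04, 4.18], [0, 3.07], [-2.55, 2.55]. Speed limits (rad/s): [2.22, 2.22, 2.57, 3.14, 3.14, 3.14].

### API

Orientations are given as a rotation vector (axis times angle).
In Python, from cell import move_ptp, move_linear, move_j, move_gripper, pause, ik, observe, snapshot, Unreachable, finish_job, tcp_to_grasp gives the robot as it stands. Calls block until the motion is done:
- move_ptp(position, orientation): joint-space move of the TCP to a pose.
- move_linear(position, frame=None, max_speed=150): straight line of the TCP; frame=None keeps the orientation; max_speed is the mean speed in mm/s.
- move_j(angles): joint-space move.
- move_gripper(opening): opening from 0.0 (shut) to 1.0 (fully open); the grip force is fixed at half the most; returns when the fingers have stopped.
- pause(seconds).
- ik(position, orientation): joint angles nearest the present ones, or None.
- observe(): the state.
- snapshot(name): name is "scene" or "top" or "wrist"; returns a dict with "color" (480x640x3 uint8, red, green, blue), "intrinsics" (3x3 intrinsics, pixels), "R" (3x3) and "t" (3): a world point X has camera coordinates R X + t. Camera axes: x right, y down, z forward; pixel columns grow to the right and rows downward; lengths in mm; the calibration is good to about 2 mm. A picture is of the moment at which its call begins. There is no depth.
A pose or a line that the arm cannot do raises Unreachable and nothing moves.
- finish_job(): hands the job in; it is judged then, once.
The state is a dict: "clock": time; "joint_pos": joint angles; "joint_velocities": joint speeds; "tau": joint torques, N m; "tcp_pos": TCP position; "ee_rot": TCP orientation; "wrist_force": force on the tool from outside, world axes, zero at the start; "ft_torque": the same for the moment, N m; "width": opening from 0.0 (shut) to 1.0 (fully open); "finger_force": force on a finger pad.
Only numpy, scipy, OpenCV 4.12 (cv2) and the standard library are available. Lean on these libraries where they do the work, as an engineer would, in place of code of your own. Each camera call takes 0.05 s, during which the arm holds its last target. There are 200 camera calls.

## Working session

There is one attempt and no reset: what is moved stays moved. The work goes in short steps, each a Python script; the robot and the scene stay as the last script left them, time stands still between calls to the robot, and variables do not carry over. Pictures are saved under pics/ and viewed, at most 10 in all, crops included, and the job is handed in when it is done.

```bash
ls; mkdir -p pics; python3 - <<'E'
from cell import *
import cv2,pickle
d={}
for n in ("scene","top"):
    s=snapshot(n); d[n]=s
    cv2.imwrite(f"pics/{n}0.png",s["color"][:,:,::-1])
    print(n,s["intrinsics"],s["R"],s["t"])
pickle.dump(d,open("s0.pkl","wb"))
print(observe(), tcp_to_grasp)
E
```

```text
pics
scene [[572.37771508   0.         312.11777116]
 [  0.         572.37771508 242.2442423 ]
 [  0.           0.           1.        ]] [[ 0.6613066  -0.75006157 -0.00901241]
 [-0.51155845 -0.44217323 -0.73674337]
 [ 0.54861784  0.49182363 -0.67611241]] [-450.20419687  306.66632873 1091.43669666]
top [[549.12091559   0.         324.06613602]
 [  0.         549.12091559 233.69938873]
 [  0.           0.           1.        ]] [[ 0.00233687 -0.99967484 -0.02539194]
 [-0.9988846  -0.00113602 -0.04720444]
 [ 0.04716024  0.02547393 -0.99856246]] [ -61.64466719  578.4132805  1092.93240786]
{'clock': 0.1, 'joint_pos': array([ 1.23840546e+00,  3.00444024e-01,  1.52151667e+00,  9.96551206e-06,
        1.32070150e+00, -6.65726169e-02]), 'joint_velocities': array([-0.00012667, -0.00201765, -0.00168284,  0.00033924,  0.00238975,
       -0.00112826]), 'tau': array([ 2.13215404e-03, -5.44371951e+01, -3.62375522e+01,  3.95398752e-05,
        2.95790072e-03,  1.52655190e-05]), 'tcp_pos': array([144.42825923, 530.56244849, 303.36337066]), 'ee_rot': array([-4.16292545e-01, -3.11366522e+00,  1.64360783e-03]), 'wrist_force': array([ 0.16400516,  0.51914056, -0.92445096]), 'ft_torque': array([ 0.01793566,  0.04564422, -0.00074536]), 'finger_force': 0.0, 'width': 0.9990592010025657} 53.900000000000006
```

View pics/top0.png

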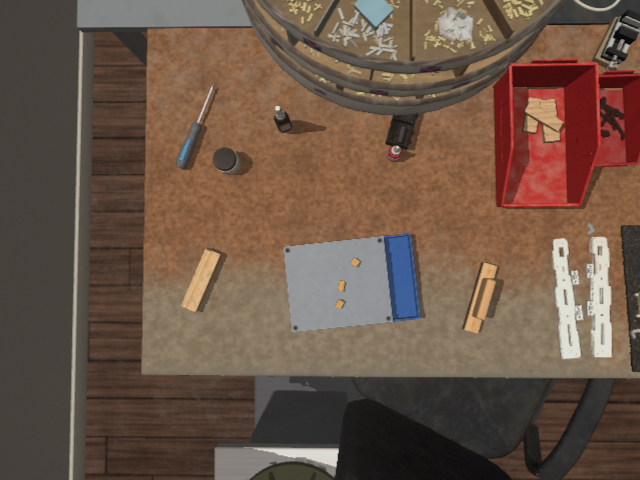

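View pics/scene0.png

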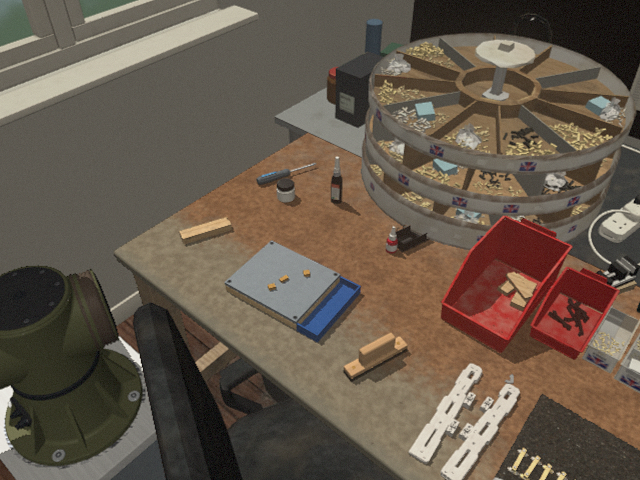

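Top view: the plate centre is at about (340,283), the blue trough at (402,278) and the chips at (355,262), (342,286) and (340,304). The ribbed scraper is at (481,297), the pine bar at (202,280), the pot at (226,160) and the bottle at (395,152). The scene view confirms the rib, at (378,348).

```bash
cat > h.py <<'E'
import numpy as np, cv2
from scipy.spatial.transform import Rotation as Ro
def cast(s,px,z):
    px=np.atleast_2d(px).astype(float)
    d=np.c_[px,np.ones(len(px))]@np.linalg.inv(s["intrinsics"]).T@s["R"]
    o=-s["R"].T@s["t"]
    return o+d*((z-o[2])/d[:,2])[:,None]
def rect(s,mask,z):
    "largest blob -> world min-area rectangle at height z: centre, long side, short side, angle of long side"
    m=cv2.morphologyEx(mask.astype(np.uint8),cv2.MORPH_OPEN,np.ones((2,2)))
    c=max(cv2.findContours(m,0,1)[0],key=cv2.contourArea)[:,0,:]
    w=cast(s,c,z)[:,:2].astype(np.float32)
    b=cv2.boxPoints(cv2.minAreaRect(w)); e=[b[1]-b[0],b[2]-b[1]]
    e.sort(key=np.linalg.norm,reverse=True)
    return b.mean(0),np.linalg.norm(e[0]),np.linalg.norm(e[1]),np.degrees(np.arctan2(e[0][1],e[0][0]))%180
def hsv(s): return cv2.cvtColor(s["color"],cv2.COLOR_RGB2HSV).astype(int)
def box(m,r0,r1,c0,c1):
    o=np.zeros_like(m); o[r0:r1,c0:c1]=m[r0:r1,c0:c1]; return o
def down(yaw):
    "tool down, closing axis y at heading yaw (rad); half-turn nearest is up to the caller"
    y=np.array([np.cos(yaw),np.sin(yaw),0]); z=np.array([0,0,-1.]); x=np.cross(y,z)
    return Ro.from_matrix(np.c_[x,y,z]).as_rotvec()
E
python3 - <<'E'
import pickle; from h import *
s=pickle.load(open("s0.pkl","rb"))["top"]; H=hsv(s)
for p in [(340,260),(402,278),(481,280),(483,300),(455,300),(342,286),(455,350)]: print(p,H[p[1],p[0]])
g=box((H[...,1]<50)&(H[...,2]>90),225,340,275,430); print("plate",rect(s,g,30))
b=box((H[...,0]>100)&(H[...,0]<130)&(H[...,1]>120),225,340,375,430); print("trough",rect(s,b,24))
w=box((H[...,0]<22)&(H[...,1]>80)&(H[...,2]>150),255,340,455,505); print("scraper",rect(s,w,22),w.sum())
for p in [(355,262),(342,286),(340,304)]: print("chip",cast(s,p,39))
E
```

```text
(340, 260) [105   7 153]
(402, 278) [109 151 152]
(481, 280) [ 16 112 189]
(483, 300) [ 15 117 216]
(455, 300) [ 17  74 137]
(342, 286) [ 18 147 215]
(455, 350) [ 16  74 134]
plate (array([476.55554 , -89.068794], dtype=float32), np.float32(200.3379), np.float32(170.49638), np.float32(96.16172))
trough (array([ 490.727  , -216.61859], dtype=float32), np.float32(167.73515), np.float32(52.662174), np.float32(6.158292))
scraper (array([ 449.72418, -373.67618], dtype=float32), np.float32(139.53596), np.float32(32.963184), np.float32(163.48671)) 938
chip [[ 521.86435273 -122.04119351   39.        ]]
chip [[474.92666866 -96.63007623  39.        ]]
chip [[439.87924846 -92.75418947  39.        ]]
```

```bash
python3 - <<'E'
from cell import *; from h import *
y0=Ro.from_rotvec(observe()["ee_rot"]).as_matrix()[:,1]; print("y0",np.degrees(np.arctan2(y0[1],y0[0])))
for f in (0,180):
  print(f,ik([450,-374,250],down(np.radians(73.5+f))),ik([476,-89,150],down(np.radians(96.2+f))))
f=0 if (q:=ik([450,-374,250],down(np.radians(73.5)))) is not None and abs(q[5])<1.7 else 180
move_ptp([450,-374,250],down(np.radians(73.5+f)))
s=snapshot("wrist"); cv2.imwrite("pics/w1.png",s["color"][:,:,::-1])
import pickle; pickle.dump(s,open("w1.pkl","wb"))
print(f,observe()["tcp_pos"],observe()["clock"],-s["R"].T@s["t"],s["R"])
E
```

```text
y0 74.76959727649296
0 [-0.75601653  0.4245045   1.48079984  0.          1.23628832 -2.03883353] [-2.60493640e-01  3.51152771e-01  1.85149206e+00 -4.44089210e-16
  9.38947820e-01 -1.93950038e+00]
180 [-7.56016532e-01  4.24504495e-01  1.48079984e+00 -4.44089210e-16
  1.23628832e+00  1.10275912e+00] [-2.60493640e-01  3.51152771e-01  1.85149206e+00 -4.44089210e-16
  9.38947820e-01  1.20209227e+00]
180 [ 450.32854029 -373.57946422  250.03601883] 3.4917 [ 519.09899322 -394.56442376  319.26048342] [[-2.83418625e-01 -9.58996250e-01  2.74642316e-04]
 [-9.19419751e-01  2.71803717e-01  2.84235926e-01]
 [-2.72655836e-01  8.03052440e-02 -9.58754329e-01]]
```

View pics/w1.png

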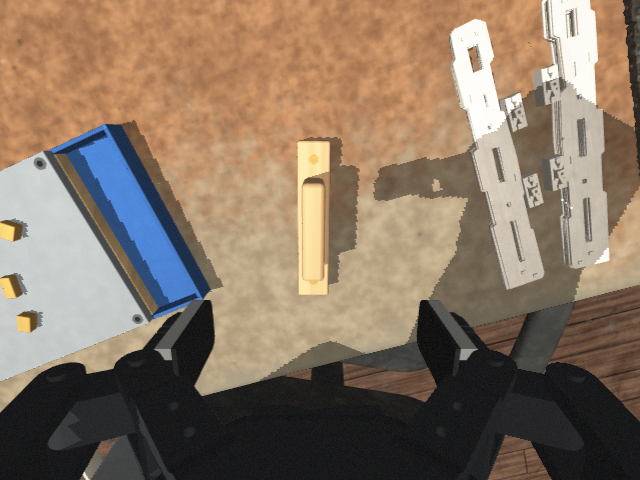

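The wrist view shows the scraper standing upright, with its block at columns 298-329 and rows 140-295. The rib top spans columns 302-325 and rows 178-283, aligned with the fingers. I'll measure it and grasp.

```bash
python3 - <<'E'
import pickle; from h import *
s=pickle.load(open("w1.pkl","rb")); H=hsv(s)
w=box((H[...,0]<26)&(H[...,1]>70)&(H[...,2]>175),132,300,290,336)
print("block z22",rect(s,w,22),w.sum())
print("block ends z22", cast(s,[(298,140),(329,140),(299,294),(328,294)],22)[:,:2])
e=cast(s,[(313.5,140.5),(313.5,294.5)],22);print(e.mean(0),np.linalg.norm(e[1]-e[0]))
e=cast(s,[(313.5,178),(313.5,283)],62);print("rib z62",e.mean(0),np.linalg.norm(e[1]-e[0]),cast(s,[(302,230),(325,230)],62))
for r in (150,165,288,200,230,260): 
    c=np.where(w[r])[0]; print(r,c.min(),c.max())
E
```

```text
block z22 (array([ 451.86023, -373.02295], dtype=float32), np.float32(150.30835), np.float32(42.326057), np.float32(163.53581)) 6057
block ends z22 [[ 522.20942622 -380.72770628]
 [ 514.96844144 -405.22876042]
 [ 389.56524288 -340.45470913]
 [ 381.85247624 -366.53982223]]
[ 451.71371283 -373.10828101   22.        ] 138.73814327450097
rib z62 [ 452.93539764 -373.66433463   62.        ] 83.49772676547852 [[ 457.60122659 -365.84075042   62.        ]
 [ 452.59567157 -382.7734531    62.        ]]
150 290 329
165 290 329
288 290 335
200 290 327
230 290 327
260 290 326
```

```bash
python3 - <<'E'
from cell import *; from h import *
R=down(np.radians(-16.5+270))
move_ptp([452.2,-373.3,170],R)
move_linear([452.2,-373.3,99],max_speed=80)
print(observe()["wrist_force"])
move_gripper(0.0); o=observe(); print(o["width"],o["finger_force"],o["wrist_force"],o["tcp_pos"])
move_linear([452.2,-373.3,200],max_speed=100); o=observe(); print(o["width"],o["finger_force"],o["wrist_force"],o["tcp_pos"])
# over the plate, at y=+72
a=np.radians(6.16); ex=np.array([np.cos(a),np.sin(a)]); ey=np.array([-np.sin(a),np.cos(a)])
p=np.array([476.5,-89.1])+72*ey
move_ptp([*p,200],down(a+np.radians(270)))
for n in ("wrist","top"):
    s=snapshot(n); cv2.imwrite(f"pics/{n}2.png",s["color"][:,:,::-1])
    import pickle; pickle.dump(s,open(f"{n}2.pkl","wb"))
o=observe(); print(o["tcp_pos"],o["width"],o["clock"],o["wrist_force"])
E
```

```text
[-0.43386868  0.46048149 -0.01349461]
0.2026813268897804 62.54024147987366 [-0.52559264  0.30400227 -0.17897713] [ 452.17963471 -373.26392682   98.97423977]
0.20290227955142492 62.286397218704224 [ 0.12839095 -0.35305384 -2.3380906 ] [ 452.01127894 -373.14782462  199.23148276]
[468.99374879 -18.38227258 199.94637443] 0.20228201986764835 8.1667 [-1.10863383 -0.19201881 -1.63379333]
```

View pics/wrist2.png

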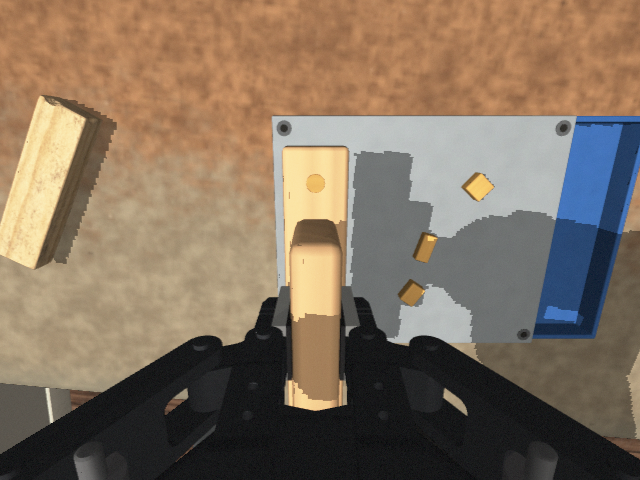

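The rib is held at about 17 mm opening and the scraper is square to the plate. The chips are ahead of it at (412,293), (425,247) and (478,187), all clear. Next I'll lower until contact and wipe.

```bash
python3 - <<'E'
from cell import *; from h import *
a=np.radians(6.16); ey=np.array([-np.sin(a),np.cos(a)]); c=np.array([476.5,-89.1])
P=lambda y,z:[*(c+y*ey),z]
move_linear(P(72,133),max_speed=100); pause(.2)
f0=observe()["wrist_force"][2]; z=133
while z>126:
    z-=.5; move_linear(P(72,z),max_speed=20); pause(.1)
    f=observe()["wrist_force"][2]-f0
    print(z,round(f,1),observe()["tcp_pos"][2])
    if f>5: break
y=72
while y>-108:
    y-=30; move_linear(P(y,z),max_speed=70); o=observe()
    print(y,o["wrist_force"].round(1),o["tcp_pos"].round(1),round(o["width"],3))
    df=o["wrist_force"][2]-f0
    if df<2: z-=.3
    if df>15: z+=.3
s=snapshot("wrist"); cv2.imwrite("pics/wrist3.png",s["color"][:,:,::-1])
print(observe()["clock"],y)
E
```

```text
132.5 0.3 132.52961597408316
132.0 0.4 131.99621652263932
131.5 1.0 131.49399718946287
131.0 0.8 130.9934209092593
130.5 1.6 130.51983118186925
130.0 1.0 130.02087786992294
129.5 0.9 129.49797326737422
129.0 1.5 128.98057067719608
128.5 9.1 128.92323059176942
42 [ 1.2 -3.2  5.9] [472.4 -48.5 128.9] 0.201
12 [ 0.2 -3.6  4.9] [475.6 -78.2 128.9] 0.201
-18 [ 0.5 -3.6  5.1] [ 478.8 -108.   128.9] 0.203
-48 [-0.3 -3.8  5.4] [ 481.9 -137.9  128.9] 0.202
-78 [ 0.5 -3.3  4.9] [ 485.1 -167.7  128.9] 0.2
-108 [-0.6 -3.8  5.2] [ 488.2 -197.4  128.9] 0.204
15.8333 -108
```

View pics/wrist3.png

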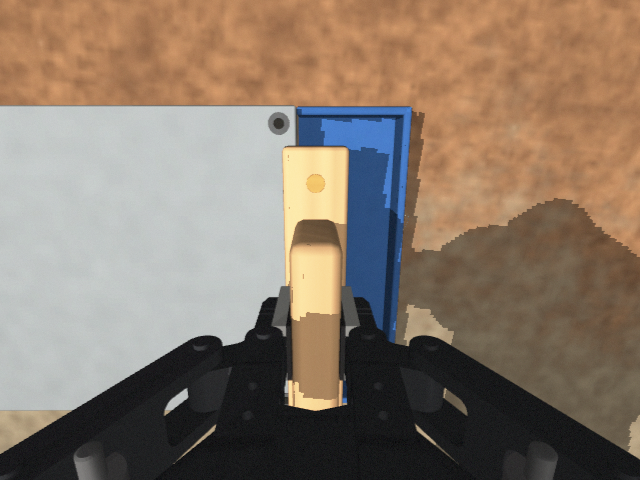

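The plate is swept clean, with the scraper over the trough edge. I'll lift, set it down on the bench at its old spot (known free), release, and then check everything.

```bash
python3 - <<'E'
from cell import *; from h import *
p=observe()["tcp_pos"]
move_linear([p[0],p[1],200],max_speed=120)
s=snapshot("wrist"); cv2.imwrite("pics/wrist4.png",s["color"][:,:,::-1])
move_ptp([452.2,-373.3,200],down(np.radians(-16.5+270)))
move_linear([452.2,-373.3,103],max_speed=90); pause(.2)
f0=observe()["wrist_force"][2]; z=103
while z>97:
    z-=.5; move_linear([452.2,-373.3,z],max_speed=20); pause(.1)
    f=observe()["wrist_force"][2]-f0
    if f>3: break
print(z,f)
move_gripper(1.0); pause(.2)
move_linear([452.2,-373.3,250],max_speed=100)
s=snapshot("wrist"); cv2.imwrite("pics/wrist5.png",s["color"][:,:,::-1])
s=snapshot("top"); cv2.imwrite("pics/top5.png",s["color"][:,:,::-1])
print(observe()["clock"],observe()["width"])
E
python3 -c "
import cv2,numpy as np
a=cv2.imread('pics/wrist5.png');b=cv2.imread('pics/top5.png')[90:350,150:550]
b=cv2.resize(b,(800,520)); a=cv2.resize(a,(800,600));cv2.imwrite('pics/b.png',b);cv2.imwrite('pics/a.png',a)"
```

```text
98.5 8.36977007085277
24.5917 1.0003681643680915
```

View pics/a.png

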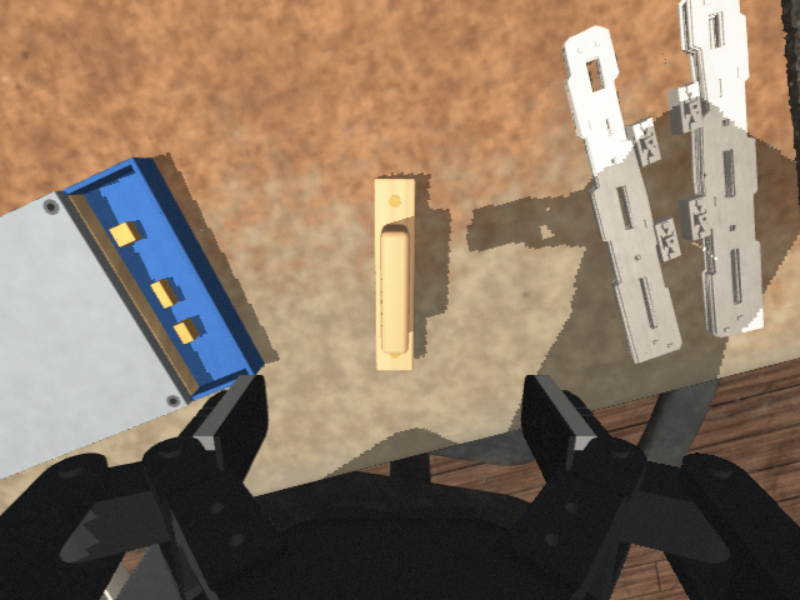

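View pics/b.png

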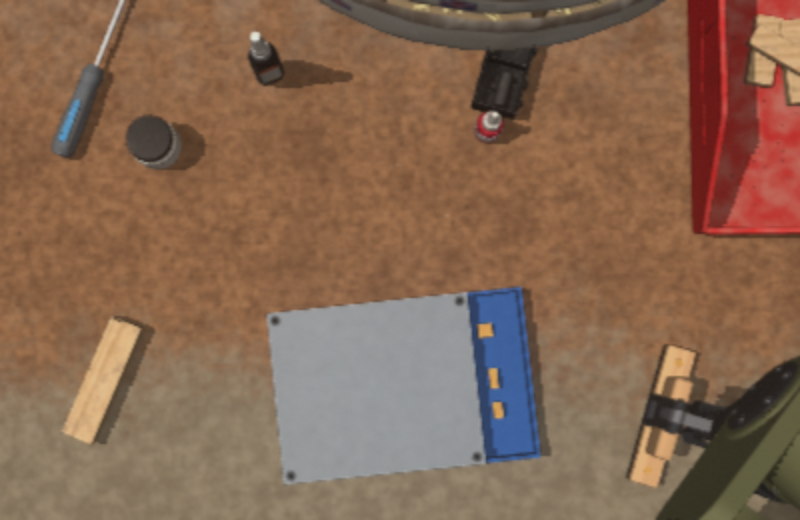

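The wrist view shows all three chips in the trough at (123,234), (164,292) and (186,330), and the scraper upright at (395,275). The top view shows the pine offcut, pot and bottle where they were.

```bash
python3 -c "
from cell import *
print(finish_job())"
```

```text
the job is handed in; nothing more can be done
None
```

The three chips are in the trough, the scraper block stands upright on the bench clear of the plate and trough, the pine offcut, pot and bottle are undisturbed, and I handed the job in at about 25 s.

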